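Lid the larder jars

TASK

Put each of the four wooden lids on the jar it was made for: large round, small round, square and oblong. Seat every lid fully home, level and centred on its jar, the square and oblong lids lined up with their jars' sides. Leave the jars standing where they are, and do not disturb the funnel or the stirring stick.

Things in the scene. Friction and masses are not known exactly. Their poses are not given: they have to be found in the camera images.
- lid_large: Large round lid. Beech, loose, right way up on the worktop, about 0.12 kg. Origin: centre of its plug's underside, z up. Upwards: plug 0 to 8 mm, wider plate 8 to 18 mm, grip 18 to 48 mm. The grip is a plain round knob on the centre, 26 mm diameter. Plate 112 mm diameter, plug 80 mm diameter. Belongs on jar_large.
- lid_small: Small round lid. Beech, loose, right way up on the worktop, about 0.12 kg. Origin: centre of its plug's underside, z up. Upwards: plug 0 to 8 mm, wider plate 8 to 18 mm, grip 18 to 48 mm. The grip is a plain round knob on the centre, 26 mm diameter. Plate 78 mm diameter, plug 48 mm diameter. Belongs on jar_small.
- lid_square: Square lid. Beech, loose, right way up on the worktop, about 0.12 kg. Origin: centre of its plug's underside, z up. Upwards: plug 0 to 8 mm, wider plate 8 to 18 mm, grip 18 to 48 mm. Grip: central bar, 46 mm long (lid x), 20 mm wide (lid y). Plate 92 x 92 mm, plug 60 x 60 mm, sides along lid x and y. Belongs on jar_square, the bar parallel to any of the jar's sides.
- lid_oblong: Oblong lid. Beech, loose, right way up on the worktop, about 0.12 kg. Origin: centre of its plug's underside, z up. Upwards: plug 0 to 8 mm, wider plate 8 to 18 mm, grip 18 to 48 mm. Grip: central bar, 46 mm long (lid x), 20 mm wide (lid y). Plate 120 mm (lid x) by 78 mm (lid y), plug 88 x 46 mm. Belongs on jar_oblong, long side along long side.
- jar_large: Large round jar. Empty, open-topped loose stoneware jar, white, walls 6 mm, 0.9 kg, standing on the worktop. Origin: centre of its underside, z up. Outside 106 mm diameter, mouth 94 mm diameter, rim 90 mm above the origin. Seated, the lid's plate rests on the rim and its plug hangs inside with 7 mm of play all round, so the lid's origin is then 8 mm below the rim.
- jar_small: Small round jar. Empty, open-topped loose stoneware jar, white, walls 6 mm, 0.9 kg, standing on the worktop. Origin: centre of its underside, z up. Outside 74 mm diameter, mouth 62 mm diameter, rim 80 mm above the origin. Seated, the lid's plate rests on the rim and its plug hangs inside with 7 mm of play all round, so the lid's origin is then 8 mm below the rim.
- jar_square: Square jar. Empty, open-topped loose stoneware jar, white, walls 6 mm, 0.9 kg, standing on the worktop. Origin: centre of its underside, z up. Outside 86 x 86 mm, mouth 74 x 74 mm, sides along jar x and y, rim 85 mm above the origin. Seated, the lid's plate rests on the rim and its plug hangs inside with 7 mm of play all round, so the lid's origin is then 8 mm below the rim.
- jar_oblong: Oblong jar. Empty, open-topped loose stoneware jar, white, walls 6 mm, 0.9 kg, standing on the worktop. Origin: centre of its underside, z up. Outside 114 mm (jar x) by 72 mm (jar y), mouth 102 x 60 mm, rim 75 mm above the origin. Seated, the lid's plate rests on the rim and its plug hangs inside with 7 mm of play all round, so the lid's origin is then 8 mm below the rim.
- funnel: Bystander: grey funnel standing mouth down, 90 mm diameter at the foot, 105 mm tall, loose. Origin: centre of its foot.
- spurtle: Bystander: round beech stirring stick lying flat beyond the jars, 250 mm long along its x (from -140 to +110 mm), 20 mm thick, loose. Origin: on its axis line, on the worktop.
Things that resemble listed ones, but are neither listed nor needed, are in the scene too. What is shaped like the jar_square but green or turquoise is not meant. Leave any turquoise look-alike of the lid_oblong alone.

How it is judged (in metres and radians):
At the end, for the whole second after the job is handed in: Each lid on its own jar: centres within 10 mm, origin 4 to 12 mm below the rim, lid and jar upright within 0.06 rad, oblong and square lids within 0.2 rad of their jar's sides, all released and at rest. No jar, funnel or stirring stick moved over 30 mm (horizontal distance between lid_large and jar_large below 0.01 m and z of lid_large in the frame of jar_large between 0.078 and 0.086 m and angle between each of lid_large, jar_large, lid_small, jar_small, lid_square, jar_square, lid_oblong, jar_oblong's own z axis and vertical below 0.06 rad and height (world z) of each of jar_large, jar_small, jar_square, jar_oblong below 0.01 m and linear speed of each of lid_large, jar_large, lid_small, jar_small, lid_square, jar_square, lid_oblong, jar_oblong below 0.02 m/s and angular speed of each of lid_large, lid_small, lid_square, lid_oblong below 0.2 rad/s and horizontal distance between lid_small and jar_small below 0.01 m and z of lid_small in the frame of jar_small between 0.068 and 0.076 m and horizontal distance between lid_square and jar_square below 0.01 m and z of lid_square in the frame of jar_square between 0.073 and 0.081 m and horizontal distance between lid_oblong and jar_oblong below 0.01 m and z of lid_oblong in the frame of jar_oblong between 0.063 and 0.071 m and angle between the x axis of lid_oblong and the x axis of jar_oblong, either way round below 0.2 rad and (angle between the x axis of lid_square and the x axis of jar_square, either way round below 0.2 rad or angle between the x axis of lid_square and the y axis of jar_square, either way round below 0.2 rad)); the robot touches nothing.
It fails at once if the funnel is pushed more than 30 mm from where it stood (distance of funnel from where it was at the start of the episode above 0.03 m).
It fails at once if the stirring stick is pushed more than 30 mm from where it stood (distance of spurtle from where it was at the start of the episode above 0.03 m).
It fails at once if a jar is pushed more than 30 mm from where it stood (distance of any of jar_large, jar_small, jar_square, jar_oblong from where it was at the start of the episode above 0.03 m).
It also fails if it takes over 120 s, if anything falls off the work surface, if the arm or the gripper's body presses on something with over 40 N, if the wrist force passes 120 N, or if a joint passes its speed limit or range.

ROBOT

A 6-joint arm with a two-finger parallel gripper is mounted at the origin on the work surface. World frame = base frame: x ahead of the robot, y to its left, z up, the work surface at z = 0. Lengths are in m, angles in degrees, forces in N, time in s.
With the tool pointing down it reaches from about 0.25 to 0.725 m from the base axis. Payload 9.7 kg.
Tool frame: the origin (TCP) lies midway between the tips of the shut fingers; the grasp point (between the pads) lies 19 mm behind it (bot.hold_point_z is the distance from the TCP to the grasp point, in m); z points along the fingers, y is the line along which they close (so a half turn about z gives the same grasp; the last joint's range is limited). The gripper opens to 85 mm and grips with 20 to 120 N. Pads are 22 mm wide; open, the fingers measure 114 mm over their backs; the gripper's body (76 mm by 85 mm) begins 54 mm behind the grasp point. The pads swing forward as they close: fully open they stand 13 mm farther back than shut.
Start: joints at [66.807, 4.979, 10.078, 95.1, 0, 90], TCP at [0.217, 0.506, 0.231] pointing down, gripper open.
Joint ranges: [-179.16, 179.16], [-48.56, 103.87], [-65.8, 70.77], [-126.05, 130.52], [-82.76, 87.17], [-180, 180]. Speed limits (degrees/s): [127.2, 127.2, 147.25, 180, 180, 180].

INTERFACE

Orientations are given as [roll, pitch, yaw] about the fixed x, y, z axes, in that order (R = Rz(yaw) Ry(pitch) Rx(roll)).
In Python, from workcell import bot gives the robot as it stands.
- The arm moves only by the tool play_rows, never from a script. Its argument "steps" is a list that holds one entry, the list of rows, each a list of 4 numbers: the shift along the tool's x, y, z in m, then the turn about the tool's z in rad. In form: [[[tx, ty, tz, yaw], ...]]. A call has exactly 5 rows; each row shifts and turns the commanded pose from where the row before left it, along the tool's axes as they then stand; what a row does not reach is not made up. A row lasts 1/12 s, in which the tool goes at most 41.7 mm and 7.16 degrees, less where a joint would pass 70% of its speed; a pose out of reach is approached as far as the arm can. A call is refused whole if a number of a shift passes 0.0417 or a number of a turn 0.125, either way. A call with a gripper value outside its range is refused whole. "gripper" is the finger opening in m, from 0 to 0.0854, set as the call begins (left out, the last holds). The fingers move at their own pace and stop on an object; "squeeze" is the grip in N (left out, the last holds). Time passes only in rows, so rows that do not move let the fingers close, or fill a call up. It gives the time, the measured TCP pose, the force, the opening and the grip force at its end, in the units of the state.
- bot.get_obs(): the state, without advancing time (a new reading comes with each control period).
- bot.camera(name): name is "scene" or "top" or "wrist"; returns a dict with "img" (420x560x3 uint8, blue, green, red), "vfov" (degrees; the focal length in pixels is half the picture's height over the tangent of half this angle, whatever the lens; pixels are square), "cx", "cy" (the principal point, pixels), "xyz" and "attitude" of the camera in the world. Camera axes: x right, y down, z forward; pixel columns grow to the right and rows downward; lengths in m; the calibration is good to about 2 mm. The wrist camera is an equidistant fisheye: a pixel r from the principal point sees the ray r / f radians off the axis. A picture is of the moment at which its call begins. There is no depth.
- bot.job_done(): hands the job in; it is judged then, once.
The state is a dict: "time": time; "q": joint angles; "qd": joint speeds; "joint_efforts": joint torques, N m; "ee_pos": TCP position; "tcp_rot": TCP orientation; "wrist_force": force on the tool from outside, world axes, zero at the start; "torque": the same for the moment, N m; "opening": finger opening in m; "grasp_force": force on a finger pad.
Only numpy, scipy, OpenCV 4.12 (cv2) and the standard library are available. Lean on these libraries where they do the work, as an engineer would, in place of code of your own. Each camera call takes 0.05 s, during which the arm holds its last target. There are 200 camera calls.

## Working session

There is one attempt and no reset: what is moved stays moved. The work goes in short steps, Python scripts to look and compute and a tool call to move; the robot and the scene stay as the last step left them, time stands still between calls to the robot, and variables do not carry over. Pictures are saved under pics/ and viewed, at most 14 in all, crops included, and the job is handed in when it is done.

Besides the shell and the picture viewer there is one more tool, called after "Request:" as name(argument=value, ...) on one line, values as JSON. play_rows: Moves the arm, as the interface text tells. Its arguments: {"type":"object","properties":{"steps":{"type":"array","items":{"type":"array","items":{"type":"array","items":{"type":"number"}}}},"gripper":{"type":"number"},"squeeze":{"type":"number"}},"required":["steps"]}

```bash
ls; mkdir -p pics
python3 - <<'E'
from workcell import bot
import cv2
print(bot.get_obs())
for n in("scene","top"):
    c=bot.camera(n); cv2.imwrite(f"pics/{n}0.png",cv2.resize(c["img"],(800,600),interpolation=cv2.INTER_CUBIC)); cv2.imwrite(f"{n}0raw.png",c["img"])
    print(n,{k:v for k,v in c.items() if k!="img"})
E
```

```text
pics
{'time': 0.0, 'q': array([6.68049890e+01, 5.00948574e+00, 1.00324501e+01, 9.50998510e+01,
       1.62593755e-03, 9.00010060e+01]), 'qd': array([ 0.01698174,  0.12510659, -0.01568552, -0.01161639,  0.07014947,
       -0.06744966]), 'joint_efforts': array([ 2.38837119e-04, -5.20383918e+01,  4.64801002e+01,  1.64500420e-02,
       -7.55460292e-05, -9.87996202e-06]), 'ee_pos': array([0.2165198 , 0.50532059, 0.23058062]), 'tcp_rot': array([-1.79923113e+02, -1.62458616e-03,  1.56803981e+02]), 'wrist_force': array([-0.52323774, -0.27661372,  0.26550671]), 'torque': array([-0.04653319, -0.02859104, -0.02053437]), 'grasp_force': 0.0, 'opening': 0.0853270306855565}
scene {'vfov': 46.518451368540724, 'cx': 279.69520452287327, 'cy': 212.87939964118462, 'xyz': array([ 0.98263392, -0.4478566 ,  0.97728076]), 'attitude': array([-1.44454876e+02,  1.25475720e-01,  4.06056064e+01])}
top {'vfov': 57.083573179092426, 'cx': 276.0626060111977, 'cy': 208.01916152823566, 'xyz': array([0.36816756, 0.08556983, 0.99060044]), 'attitude': array([-170.29530718,   -1.89044317,  -89.21848925])}
```

View pics/scene0.png

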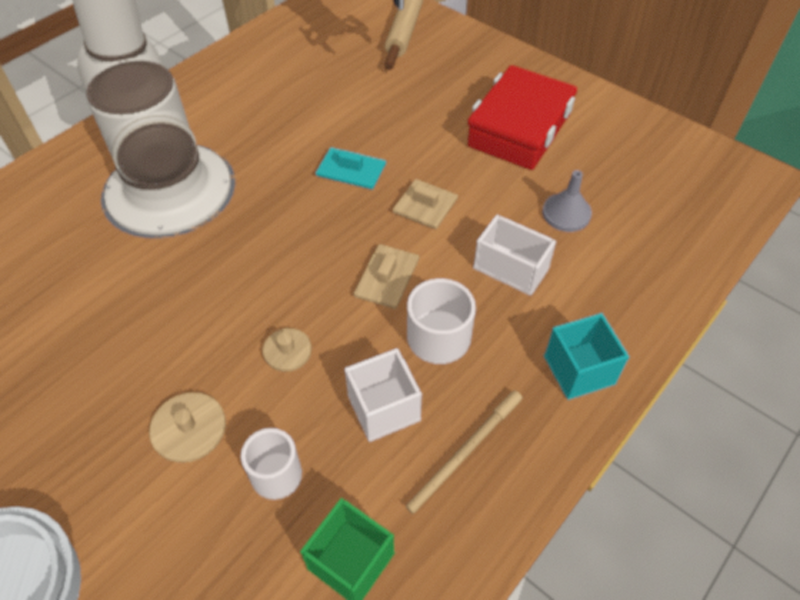

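View pics/top0.png

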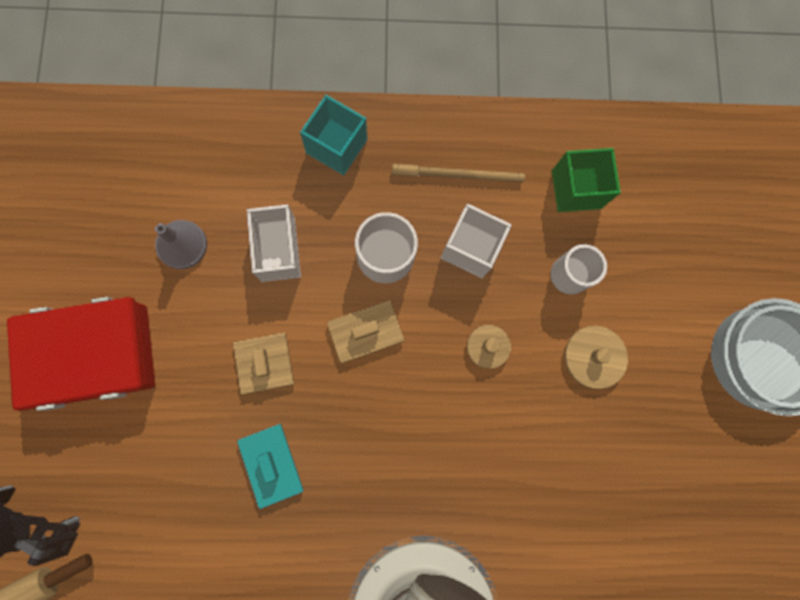

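The scene shows four white jars at x≈0.5 m with the lids nearer the robot, plus decoys in green and turquoise. In the top view (800 px) the jars are at about oblong (272,243), large (386,245), square (478,240) and small (582,267). The lids are at about square (262,362), oblong (365,330), small (489,347) and large (597,357). Next I'll enlarge this for corners.

Run:
```python
import cv2
im=cv2.imread("top0raw.png")
for n,(x,y) in {"a":(155,135),"b":(295,135)}.items():
    c=cv2.resize(im[y:y+150,x:x+160],None,fx=5,fy=4*1.0,interpolation=cv2.INTER_CUBIC) if 0 else cv2.resize(im[y:y+150,x:x+160],None,fx=4,fy=4,interpolation=cv2.INTER_CUBIC)
    for k in range(0,160,20): cv2.putText(c,str(x+k),(k*4,10),0,.35,(255,255,255)); cv2.line(c,(k*4,12),(k*4,20),(255,255,255))
    for k in range(0,150,20): cv2.putText(c,str(y+k),(0,k*4+4),0,.35,(255,255,255)); cv2.line(c,(25,k*4),(35,k*4),(255,255,255))
    cv2.imwrite(f"pics/crop_{n}.png",c)
```

```text
(no output)
```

View pics/crop_a.png

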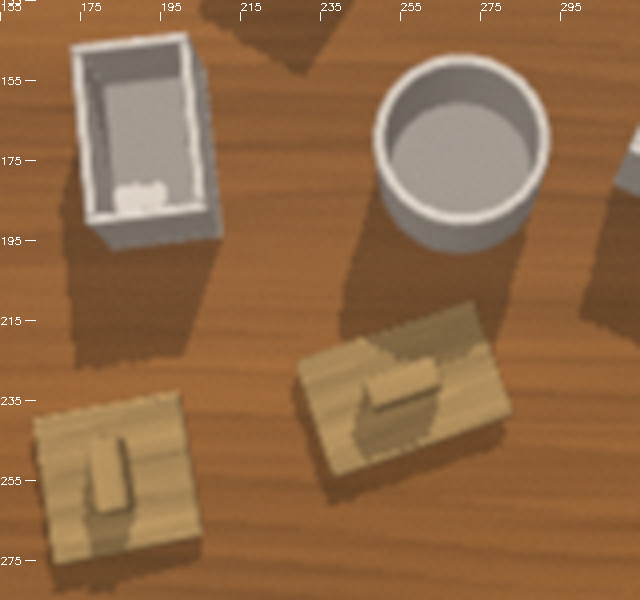

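View pics/crop_b.png

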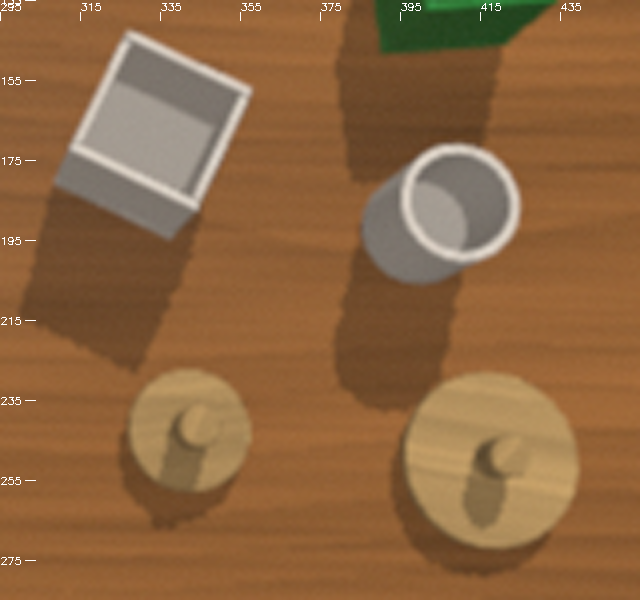

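Crop corners are read off below, with the oblong jar, square jar and both bar lids from four corners each and the round ones from their extents. The white spot inside the oblong jar looks like a highlight.

```bash
cat > h.py <<'E'
import numpy as np, cv2
from scipy.spatial.transform import Rotation as Ro
from workcell import bot
def ray(c,p):
    f=210/np.tan(np.radians(c["vfov"])/2)
    d=np.array([(p[0]-c["cx"])/f,(p[1]-c["cy"])/f]); 
    v=np.r_[d,1.]
    if c.get("fish"):
        r=np.linalg.norm(d); v=np.r_[d/r*np.sin(r),np.cos(r)]
    return Ro.from_euler("xyz",c["attitude"],degrees=True).as_matrix()@v
def atz(c,p,z):
    v=ray(c,p); return c["xyz"]+v*(z-c["xyz"][2])/v[2]
T=dict(vfov=57.083573179092426,cx=276.0626060111977,cy=208.01916152823566,xyz=np.array([0.36816756,0.08556983,0.99060044]),attitude=[-170.29530718,-1.89044317,-89.21848925])
def fromcrop(p,o): return (np.array(p)+.5)/4-.5+np.array(o)
def plan(tgt,yaw):
    "tool-axis shift and turn from the present pose"
    s=bot.get_obs(); y=np.radians(s["tcp_rot"][2]); d=np.array(tgt)-s["ee_pos"]
    x=np.array([np.cos(y),np.sin(y),0]); w=np.array([np.sin(y),-np.cos(y),0])
    a=-(np.radians(yaw)-y); a=(a+np.pi/2)%np.pi-np.pi/2
    print("at",np.round(s["ee_pos"],4),"yaw",round(s["tcp_rot"][2],2),"q6",round(s["q"][5],1),"t",round(s["time"],2),"F",np.round(s["wrist_force"],1),"open",round(s["opening"],4),"grip",round(s["grasp_force"],1))
    print("shift",np.round([d@x,d@w,-d[2]],4),"turn",round(a,3))
E
python3 - <<'E'
from h import *
A=(155,135);B=(295,135)
for n,pts,o,z in [("jar_oblong",[(72,47),(187,34),(205,208),(90,222)],A,.075),("lid_square",[(33,419),(181,391),(202,534),(54,564)],A,.018),
 ("lid_oblong",[(297,362),(473,302),(511,411),(334,475)],A,.018),("jar_square",[(127,31),(252,91),(198,210),(72,148)],B,.085)]:
    P=np.array([atz(T,fromcrop(p,o),z) for p in pts])[:,:2]
    e=np.roll(P,-1,0)-P
    print(n,"c",P.mean(0).round(4),"sides",np.linalg.norm(e,axis=1).round(4),"ang",(np.degrees(np.arctan2(e[:,1],e[:,0]))%180).round(1))
for n,(l,r,t,b),o,z in [("jar_large",(374,550,55,225),A,.09),("jar_small",(402,521,144,264),B,.08),("lid_small",(129,251,368,493),B,.018),("lid_large",(404,579,372,549),B,.018)]:
    P=np.array([atz(T,fromcrop(p,o),z)[:2] for p in [(l,(t+b)/2),(r,(t+b)/2),((l+r)/2,t),((l+r)/2,b)]])
    print(n,P.mean(0).round(4),"diam",np.linalg.norm(P[0]-P[1]).round(4),np.linalg.norm(P[2]-P[3]).round(4),"R",np.linalg.norm(P.mean(0)).round(3))
E
```

```text
jar_oblong c [0.624  0.2702] sides [0.0704 0.1105 0.0691 0.1107] ang [98.2  8.2 98.4  8.9]
lid_square c [0.4153 0.2831] sides [0.093  0.0902 0.0918 0.0908] ang [101.9  10.9 102.3  11.7]
lid_oblong c [0.4741 0.1065] sides [0.1178 0.0737 0.1179 0.0751] ang [110.1  19.9 110.8  19.8]
jar_square c [ 0.634  -0.0851] sides [0.085  0.083  0.0848 0.0825] ang [ 64.5 155.4  64.2 155.5]
jar_large [0.6164 0.0735] diam 0.1059 0.1056 R 0.621
jar_small [ 0.5864 -0.2695] diam 0.0737 0.0754 R 0.645
lid_small [ 0.4504 -0.1129] diam 0.0777 0.0792 R 0.464
lid_large [ 0.4346 -0.3053] diam 0.1126 0.1123 R 0.531
```

```bash
python3 -c "
from h import *
plan([.4153,.2831,.10],191.4)"
```

```text
at [0.2165 0.5054 0.2306] yaw 156.81 q6 90.0 t 0.1 F [-0.5 -0.7 -0.1] open 0.0855 grip 0.0
shift [-0.2702 -0.126   0.1306] turn -0.604
```

Request:
play_rows(steps=[[[-0.027,-0.0126,0,0],[-0.027,-0.0126,0,0],[-0.027,-0.0126,0,0],[-0.027,-0.0126,0,0],[-0.027,-0.0126,0,0]]], gripper=0.0854, squeeze=40)

```text
time: 0.52
ee_pos: [0.3165, 0.3933, 0.231]
tcp_rot: [-180.0, -0.0, 156.8]
wrist_force: [-0.4, 0.1, 0.9]
opening: 0.0851
grasp_force: 0.0
```

Request:
play_rows(steps=[[[-0.027,-0.0126,0,0],[-0.027,-0.0126,0,0],[-0.027,-0.0126,0,0],[-0.027,-0.0126,0,0],[-0.027,-0.0126,0,0]]])

```text
time: 0.93
ee_pos: [0.4158, 0.2821, 0.231]
tcp_rot: [-180.0, -0.0, 156.8]
wrist_force: [0.5, 0.5, -0.5]
opening: 0.0855
grasp_force: 0.0
```

Request:
play_rows(steps=[[[0,0,0.026,-0.121],[0,0,0.026,-0.121],[0,0,0.026,-0.121],[0,0,0.026,-0.121],[0,0,0.026,-0.121]]])

```text
time: 1.35
ee_pos: [0.415, 0.2831, 0.0998]
tcp_rot: [-180.0, -0.0, -168.2]
wrist_force: [0.8, 0.2, 0.1]
opening: 0.0858
grasp_force: 0.0
```

```bash
python3 -c "
from h import *
plan([.4153,.2831,.022],191.4)
c=bot.camera('wrist');cv2.imwrite('pics/w1.png',c['img']);print({k:v for k,v in c.items() if k!='img'})
plan([.4153,.2831,.022],191.4)"
```

```text
at [0.415  0.2831 0.0998] yaw -168.2 q6 22.5 t 1.35 F [0.8 0.2 0.1] open 0.0858 grip 0.0
shift [-0.0003 -0.      0.0778] turn 0.007
{'vfov': 65.70646984690485, 'cx': 279.1101555748474, 'cy': 204.52769366284463, 'xyz': array([0.34296953, 0.26774837, 0.24298532]), 'attitude': array([ 1.63338540e+02, -2.64573769e-02,  1.01743314e+02])}
at [0.4131 0.2819 0.0945] yaw -167.69 q6 22.0 t 1.4 F [-0.9 -0.2 -4.5] open 0.0854 grip 0.0
shift [-0.0024  0.0007  0.0725] turn 0.016
```

View pics/w1.png

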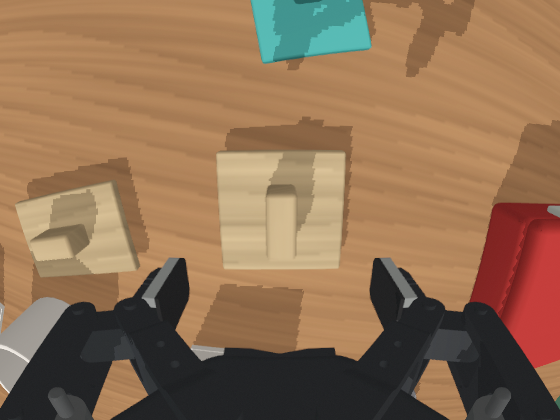

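The square lid sits centred between the fingers, plate corners (217,152), (345,152), (341,268), (222,269). I'll check this against the top measurement and let the arm settle.

Request:
play_rows(steps=[[[0,0,0,0],[0,0,0,0],[0,0,0,0],[0,0,0,0],[0,0,0,0]]])

```text
time: 1.82
ee_pos: [0.4158, 0.2839, 0.1027]
tcp_rot: [180.0, 0.1, -168.6]
wrist_force: [-0.1, -0.3, -0.0]
opening: 0.0851
grasp_force: 0.0
```

```bash
python3 -c "
from h import *
c=dict(fish=1,vfov=65.70646984690485,cx=279.11,cy=204.53,xyz=np.array([0.34296953,0.26774837,0.24298532]),attitude=[1.63338540e+02,-2.64573769e-02,1.01743314e+02])
P=np.array([atz(c,p,.018)[:2] for p in [(217,152),(345,152),(341,268),(222,269)]]);e=np.roll(P,-1,0)-P
print(P.mean(0),np.linalg.norm(e,axis=1),np.degrees(np.arctan2(e[:,1],e[:,0]))%180)
plan([.4153,.2831,.022],191.4)"
```

```text
[0.41540369 0.28458021] [0.09004297 0.09083348 0.09372887 0.09153071] [101.77671038  13.24043691 102.21483978  10.92353502]
at [0.4158 0.2839 0.1027] yaw -168.6 q6 22.9 t 1.82 F [-0.1 -0.3 -0. ] open 0.0851 grip 0.0
shift [ 0.0006 -0.0007  0.0807] turn -0.0
```

Request:
play_rows(steps=[[[0,0,0.018,0],[0,0,0.018,0],[0,0,0.018,0],[0,0,0.018,0],[0,0,0.007,0]]])

```text
time: 2.23
ee_pos: [0.4145, 0.283, 0.0206]
tcp_rot: [-180.0, -0.1, -168.6]
wrist_force: [-0.5, -0.3, -0.1]
opening: 0.0853
grasp_force: 0.0
```

Request:
play_rows(steps=[[[0,0,0,0],[0,0,0,0],[0,0,0,0],[0,0,0,0],[0,0,0,0]]], gripper=0.01, squeeze=40)

```text
time: 2.65
ee_pos: [0.4157, 0.2837, 0.0233]
tcp_rot: [180.0, 0.1, -168.5]
wrist_force: [0.4, 0.1, -0.7]
opening: 0.0261
grasp_force: 0.0
```

Request:
play_rows(steps=[[[0,0,0,0],[0,0,0,0],[0,0,0,0],[0,0,0,0],[0,0,0,0]]])

```text
time: 3.07
ee_pos: [0.4157, 0.2837, 0.0233]
tcp_rot: [180.0, 0.1, -168.5]
wrist_force: [-0.5, -0.4, 5.8]
opening: 0.0188
grasp_force: 41.1
```

Request:
play_rows(steps=[[[0,0,-0.034,0],[0,0,-0.034,0],[0,0,-0.034,0],[0,0,-0.034,0],[0,0,-0.034,0]]])

```text
time: 3.48
ee_pos: [0.4148, 0.2832, 0.1939]
tcp_rot: [-180.0, -0.0, -168.5]
wrist_force: [0.7, 0.6, -1.3]
opening: 0.0195
grasp_force: 40.0
```

```bash
python3 -c "
from h import *
plan([.634,-.0851,.19],154.9)"
```

```text
at [0.4148 0.2832 0.1939] yaw -168.53 q6 22.8 t 3.48 F [ 0.7  0.6 -1.3] open 0.0195 grip 40.0
shift [-0.1416 -0.4045  0.0039] turn 0.638
```

Request:
play_rows(steps=[[[-0.0094,-0.027,0,0],[-0.0094,-0.027,0,0],[-0.0094,-0.027,0,0],[-0.0094,-0.027,0,0],[-0.0094,-0.027,0,0]]])

```text
time: 3.9
ee_pos: [0.4885, 0.1592, 0.1923]
tcp_rot: [180.0, -0.0, -168.5]
wrist_force: [0.3, 1.0, -0.9]
opening: 0.0197
grasp_force: 40.2
```

Request:
play_rows(steps=[[[-0.0094,-0.027,0,0],[-0.0094,-0.027,0,0],[-0.0094,-0.027,0,0],[-0.0094,-0.027,0,0],[-0.0094,-0.027,0,0]]])

```text
time: 4.32
ee_pos: [0.5614, 0.0361, 0.1922]
tcp_rot: [180.0, -0.0, -168.5]
wrist_force: [0.3, -0.3, -1.6]
opening: 0.0192
grasp_force: 40.2
```

Request:
play_rows(steps=[[[-0.0094,-0.027,0,0],[-0.0094,-0.027,0,0],[-0.0094,-0.027,0,0],[-0.0094,-0.027,0,0],[-0.0094,-0.027,0,0]]])

```text
time: 4.73
ee_pos: [0.6343, -0.0868, 0.192]
tcp_rot: [180.0, -0.0, -168.5]
wrist_force: [0.8, 0.2, -1.0]
opening: 0.0195
grasp_force: 40.2
```

Request:
play_rows(steps=[[[0,0,0.006,0.106],[0,0,0.006,0.106],[0,0,0.006,0.106],[0,0,0.006,0.106],[0,0,0.006,0.106]]])

```text
time: 5.15
ee_pos: [0.6337, -0.0856, 0.1616]
tcp_rot: [-180.0, -0.0, 160.8]
wrist_force: [0.4, -0.6, -0.7]
opening: 0.0191
grasp_force: 40.2
```

Request:
play_rows(steps=[[[0,0,0,0.106],[0,0,0,0],[0,0,0,0],[0,0,0,0],[0,0,0,0]]])

```text
time: 5.57
ee_pos: [0.634, -0.0855, 0.1625]
tcp_rot: [180.0, 0.0, 155.2]
wrist_force: [0.1, -0.5, -0.3]
opening: 0.0193
grasp_force: 40.1
```

```bash
python3 -c "
from h import *
plan([.634,-.0851,.1003],154.9)
c=bot.camera('wrist');cv2.imwrite('pics/w2.png',c['img']);print({k:v for k,v in c.items() if k!='img'})"
```

```text
at [ 0.634  -0.0855  0.1625] yaw 155.17 q6 17.2 t 5.57 F [ 0.1 -0.5 -0.3] open 0.0193 grip 40.1
shift [0.0001 0.0004 0.0622] turn 0.005
{'vfov': 65.70646984690485, 'cx': 279.1101555748474, 'cy': 204.52769366284463, 'xyz': array([ 0.56708718, -0.05526454,  0.30569971]), 'attitude': array([ 1.63325412e+02, -5.43741566e-02,  6.51200348e+01])}
```

View pics/w2.png

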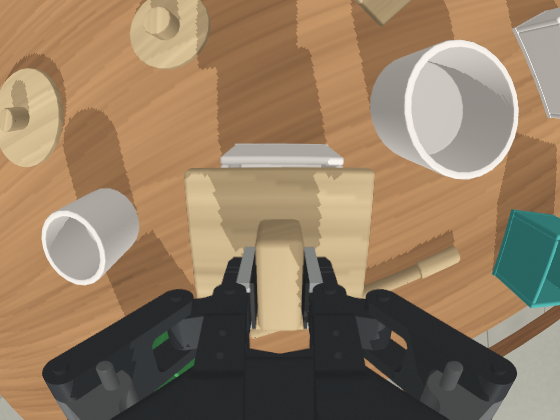

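The lid is level and squared with the jar beneath (lid edges 185–374 px, jar 221–343 px). I'll lower it.

Request:
play_rows(steps=[[[0,0,0.016,0],[0,0,0.016,0],[0,0,0.016,0],[0,0,0.008,0],[0,0,0.0055,0]]])

```text
time: 6.03
ee_pos: [0.6334, -0.0854, 0.1001]
tcp_rot: [-180.0, -0.1, 155.1]
wrist_force: [-14.0, 1.1, 56.3]
opening: 0.0195
grasp_force: 48.9
```

Request:
play_rows(steps=[[[0,0,0.001,0],[0,0,0,0],[0,0,0,0],[0,0,0,0],[0,0,0,0]]])

```text
time: 6.45
ee_pos: [0.6341, -0.0855, 0.1002]
tcp_rot: [180.0, 0.0, 155.0]
wrist_force: [-0.0, 0.6, 0.6]
opening: 0.019
grasp_force: 40.5
```

Request:
play_rows(steps=[[[0,0,0,0],[0,0,0,0],[0,0,0,0],[0,0,0,0],[0,0,0,0]]], gripper=0.06)

```text
time: 6.87
ee_pos: [0.6339, -0.0855, 0.0998]
tcp_rot: [180.0, 0.0, 155.0]
wrist_force: [-0.2, -0.0, -0.4]
opening: 0.0603
grasp_force: 0.0
```

Request:
play_rows(steps=[[[0,0,-0.01,0],[0,0,-0.02,0],[0,0,-0.03,0],[0,0,-0.03,0],[0,0,-0.02,0]]])

```text
time: 7.28
ee_pos: [0.6341, -0.0855, 0.2137]
tcp_rot: [179.9, 0.2, 155.0]
wrist_force: [1.0, 0.4, 1.2]
opening: 0.0602
grasp_force: 0.0
```

```bash
python3 -c "
from h import *
plan([.4504,-.1129,.20],155)
c=bot.camera('wrist');cv2.imwrite('pics/w3.png',c['img']);print({k:v for k,v in c.items() if k!='img'})"
```

```text
at [ 0.6341 -0.0855  0.2137] yaw 155.03 q6 17.3 t 7.28 F [1.  0.4 1.2] open 0.0602 grip 0.0
shift [ 0.155  -0.1024  0.0137] turn 0.001
{'vfov': 65.70646984690485, 'cx': 279.1101555748474, 'cy': 204.52769366284463, 'xyz': array([ 0.56689492, -0.05508106,  0.3567309 ]), 'attitude': array([ 1.63173448e+02, -1.01591102e-01,  6.49802191e+01])}
```

View pics/w3.png

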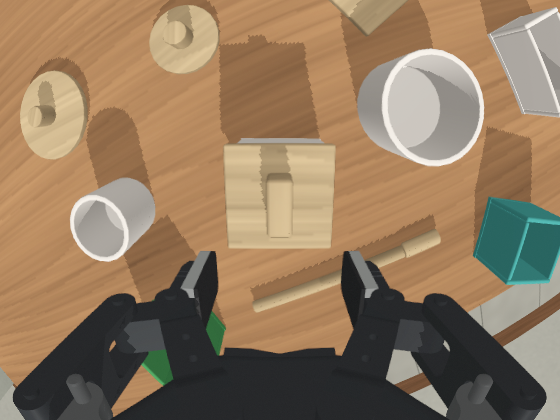

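The square lid sits seated and aligned on its jar (plate at 225–335 px, a thin edge of the jar showing behind it). Next is the small lid.

Request:
play_rows(steps=[[[0.0155,-0.01024,0,0],[0.0155,-0.01024,0,0],[0.0155,-0.01024,0,0],[0.0155,-0.01024,0,0],[0.0155,-0.01024,0,0]]], gripper=0.0854)

```text
time: 7.75
ee_pos: [0.5411, -0.0992, 0.2103]
tcp_rot: [180.0, 0.0, 155.0]
wrist_force: [0.4, -0.1, 1.2]
opening: 0.0851
grasp_force: 0.0
```

Request:
play_rows(steps=[[[0.0155,-0.01024,0.024,0],[0.0155,-0.01024,0.024,0],[0.0155,-0.01024,0.024,0],[0.0155,-0.01024,0.024,0],[0.0155,-0.01024,0.018,0]]])

```text
time: 8.17
ee_pos: [0.4487, -0.1128, 0.0944]
tcp_rot: [-180.0, -0.0, 155.0]
wrist_force: [0.2, -0.3, 0.2]
opening: 0.0852
grasp_force: 0.0
```

Request:
play_rows(steps=[[[0,0,0,0],[0,0,0,0],[0,0,0,0],[0,0,0,0],[0,0,0,0]]])

```text
time: 8.58
ee_pos: [0.4514, -0.113, 0.097]
tcp_rot: [180.0, 0.1, 155.1]
wrist_force: [-0.3, -0.2, 0.8]
opening: 0.0854
grasp_force: 0.0
```

```bash
python3 -c "
from h import *
plan([.4504,-.1129,.023],155)"
```

```text
at [ 0.4514 -0.113   0.097 ] yaw 155.05 q6 10.9 t 8.58 F [-0.3 -0.2  0.8] open 0.0854 grip 0.0
shift [ 0.0009 -0.0004  0.074 ] turn 0.001
```

Request:
play_rows(steps=[[[0.001,0,0.02,0],[0,0,0.02,0],[0,0,0.018,0],[0,0,0.01,0],[0,0,0.006,0]]])

```text
time: 9.0
ee_pos: [0.4492, -0.1123, 0.0209]
tcp_rot: [-180.0, -0.1, 155.0]
wrist_force: [-0.1, -0.2, -0.4]
opening: 0.0853
grasp_force: 0.0
```

Request:
play_rows(steps=[[[0,0,0,0],[0,0,0,0],[0,0,0,0],[0,0,0,0],[0,0,0,0]]], gripper=0.015)

```text
time: 9.42
ee_pos: [0.4497, -0.1126, 0.0226]
tcp_rot: [180.0, 0.1, 155.0]
wrist_force: [-0.3, -0.5, 3.1]
opening: 0.0256
grasp_force: 5.6
```

Request:
play_rows(steps=[[[0,0,0,0],[0,0,0,0],[0,0,0,0],[0,0,0,0],[0,0,0,0]]])

```text
time: 9.83
ee_pos: [0.4498, -0.1126, 0.0227]
tcp_rot: [180.0, 0.1, 155.0]
wrist_force: [-0.6, 0.2, 6.0]
opening: 0.0246
grasp_force: 39.1
```

Request:
play_rows(steps=[[[0,0,-0.02,0],[0,0,-0.034,0],[0,0,-0.034,0],[0,0,-0.034,0],[0,0,-0.018,0]]])

```text
time: 10.25
ee_pos: [0.45, -0.1126, 0.1657]
tcp_rot: [180.0, 0.2, 155.0]
wrist_force: [0.5, -0.1, -2.4]
opening: 0.0245
grasp_force: 39.6
```

```bash
python3 -c "
from h import *
plan([.5864,-.2695,.13],155)"
```

```text
at [ 0.45   -0.1126  0.1657] yaw 155.03 q6 10.9 t 10.25 F [ 0.5 -0.1 -2.4] open 0.0245 grip 39.6
shift [-0.1899 -0.0846  0.0357] turn 0.001
```

Request:
play_rows(steps=[[[-0.019,-0.00846,0,0],[-0.019,-0.00846,0,0],[-0.019,-0.00846,0,0],[-0.019,-0.00846,0,0],[-0.019,-0.00846,0,0]]])

```text
time: 10.67
ee_pos: [0.518, -0.1917, 0.1616]
tcp_rot: [180.0, -0.0, 155.0]
wrist_force: [0.1, 0.7, -1.5]
opening: 0.0249
grasp_force: 39.7
```

Request:
play_rows(steps=[[[-0.019,-0.00846,0,0],[-0.019,-0.00846,0,0],[-0.019,-0.00846,0,0],[-0.019,-0.00846,0,0],[-0.019,-0.00846,0,0]]])

```text
time: 11.08
ee_pos: [0.5862, -0.2701, 0.1613]
tcp_rot: [180.0, -0.0, 155.0]
wrist_force: [0.2, 0.0, -2.1]
opening: 0.0245
grasp_force: 39.7
```

Request:
play_rows(steps=[[[0,0,0.01,0],[0,0,0.01,0],[0,0,0.01,0],[0,0,0.004,0],[0,0,0,0]]])

```text
time: 11.5
ee_pos: [0.5846, -0.2684, 0.1261]
tcp_rot: [180.0, -0.2, 155.1]
wrist_force: [0.2, -0.1, -2.0]
opening: 0.0248
grasp_force: 39.7
```

```bash
python3 -c "
from h import *
plan([.5864,-.2695,.0947],155)
c=bot.camera('wrist');cv2.imwrite('pics/w4.png',c['img'])"
```

```text
at [ 0.5846 -0.2684  0.1261] yaw 155.06 q6 0.3 t 11.5 F [ 0.2 -0.1 -2. ] open 0.0248 grip 39.7
shift [-0.0021 -0.0003  0.0314] turn 0.001
```

View pics/w4.png

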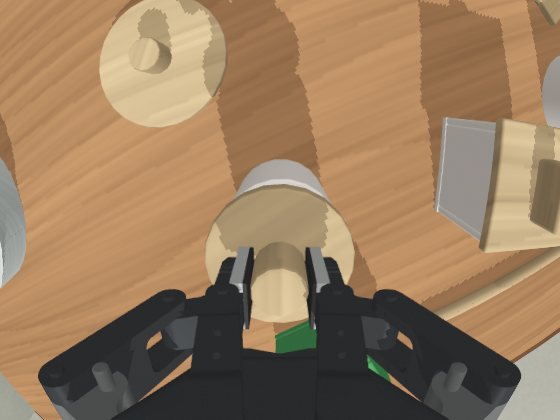

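The small lid is centred over its jar (lid 205–354 px, jar edges 236–328 px), so I'll lower it gently.

Request:
play_rows(steps=[[[-0.001,0,0.008,0],[0,0,0.008,0],[0,0,0.005,0],[0,0,0.003,0],[0,0,0.002,0]]])

```text
time: 11.97
ee_pos: [0.5864, -0.2696, 0.101]
tcp_rot: [-180.0, -0.0, 155.0]
wrist_force: [0.0, 0.3, -2.4]
opening: 0.0245
grasp_force: 39.7
```

Request:
play_rows(steps=[[[0,0,0.002,0],[0,0,0.001,0],[0,0,0,0],[0,0,0,0],[0,0,0,0]]])

```text
time: 12.38
ee_pos: [0.5868, -0.2698, 0.099]
tcp_rot: [180.0, 0.0, 155.0]
wrist_force: [-0.3, 0.6, -2.0]
opening: 0.0248
grasp_force: 39.7
```

Request:
play_rows(steps=[[[0,0,0.001,0],[0,0,0.001,0],[0,0,0.001,0],[0,0,0.001,0],[0,0,0.0005,0]]])

```text
time: 12.8
ee_pos: [0.5867, -0.2698, 0.0948]
tcp_rot: [-180.0, 0.0, 155.0]
wrist_force: [-1.9, 1.4, 6.7]
opening: 0.0244
grasp_force: 40.3
```

Request:
play_rows(steps=[[[0,0,0,0],[0,0,0,0],[0,0,0,0],[0,0,0,0],[0,0,0,0]]])

```text
time: 13.22
ee_pos: [0.5867, -0.2698, 0.0948]
tcp_rot: [-180.0, 0.0, 155.0]
wrist_force: [-2.8, 1.1, 5.6]
opening: 0.0247
grasp_force: 40.2
```

Request:
play_rows(steps=[[[0,0,0,0],[0,0,0,0],[0,0,0,0],[0,0,0,0],[0,0,0,0]]], gripper=0.055)

```text
time: 13.63
ee_pos: [0.5866, -0.2697, 0.0941]
tcp_rot: [180.0, -0.0, 155.0]
wrist_force: [-0.4, 0.6, 1.0]
opening: 0.0552
grasp_force: 0.0
```

Request:
play_rows(steps=[[[0,0,-0.01,0],[0,0,-0.02,0],[0,0,-0.03,0],[0,0,-0.03,0],[0,0,-0.02,0]]])

```text
time: 14.05
ee_pos: [0.5869, -0.2699, 0.2082]
tcp_rot: [-180.0, 0.2, 155.0]
wrist_force: [0.1, -0.7, 0.4]
opening: 0.0553
grasp_force: 0.0
```

```bash
python3 -c "
from h import *
plan([.4346,-.3053,.10],155)
c=bot.camera('wrist');cv2.imwrite('pics/w5.png',c['img'])"
```

```text
at [ 0.5869 -0.2699  0.2082] yaw 155.03 q6 0.3 t 14.05 F [ 0.1 -0.7  0.4] open 0.0553 grip 0.0
shift [ 0.1231 -0.0964  0.1082] turn 0.001
```

View pics/w5.png

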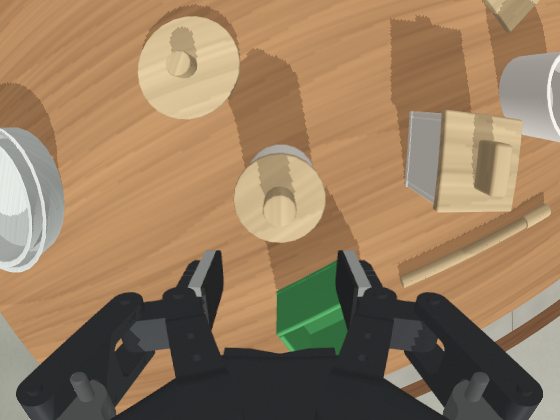

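The small lid is seated, centred on its jar (centre about (280,198)). Now the large lid.

Request:
play_rows(steps=[[[0.0123,-0.0096,0,0],[0.0123,-0.0096,0,0],[0.0123,-0.0096,0,0],[0.0123,-0.0096,0,0],[0.0123,-0.0096,0,0]]], gripper=0.0854)

```text
time: 14.52
ee_pos: [0.5099, -0.2874, 0.2048]
tcp_rot: [-180.0, 0.0, 155.0]
wrist_force: [-0.5, 0.1, 0.4]
opening: 0.0856
grasp_force: 0.0
```

Request:
play_rows(steps=[[[0.0123,-0.0096,0.022,0],[0.0123,-0.0096,0.022,0],[0.0123,-0.0096,0.022,0],[0.0123,-0.0096,0.022,0],[0.0123,-0.0096,0.018,0]]])

```text
time: 14.93
ee_pos: [0.4336, -0.3048, 0.0973]
tcp_rot: [180.0, -0.0, 155.0]
wrist_force: [-0.5, -0.3, -0.8]
opening: 0.0856
grasp_force: 0.0
```

Request:
play_rows(steps=[[[0,0,0,0],[0,0,0,0],[0,0,0,0],[0,0,0,0],[0,0,0,0]]])

```text
time: 15.35
ee_pos: [0.4358, -0.3051, 0.0996]
tcp_rot: [-180.0, 0.1, 155.1]
wrist_force: [-0.1, 0.3, 0.1]
opening: 0.0854
grasp_force: 0.0
```

```bash
python3 -c "
from h import *
plan([.4346,-.3053,.023],155)"
```

```text
at [ 0.4358 -0.3051  0.0996] yaw 155.07 q6 -10.1 t 15.35 F [-0.1  0.3  0.1] open 0.0854 grip 0.0
shift [ 0.001  -0.0007  0.0766] turn 0.001
```

Request:
play_rows(steps=[[[0.001,-0.0005,0.02,0],[0,0,0.02,0],[0,0,0.02,0],[0,0,0.01,0],[0,0,0.0065,0]]])

```text
time: 15.77
ee_pos: [0.4335, -0.3045, 0.0209]
tcp_rot: [180.0, -0.1, 155.1]
wrist_force: [-0.4, 0.2, 0.5]
opening: 0.0852
grasp_force: 0.0
```

Request:
play_rows(steps=[[[0,0,0,0],[0,0,0,0],[0,0,0,0],[0,0,0,0],[0,0,0,0]]], gripper=0.015)

```text
time: 16.18
ee_pos: [0.434, -0.3052, 0.0227]
tcp_rot: [-180.0, 0.1, 155.0]
wrist_force: [1.2, 2.6, 5.3]
opening: 0.0251
grasp_force: 6.0
```

Request:
play_rows(steps=[[[0,0,0,0],[0,0,0,0],[0,0,0,0],[0,0,0,0],[0,0,0,0]]])

```text
time: 16.6
ee_pos: [0.434, -0.3053, 0.0228]
tcp_rot: [-180.0, 0.1, 155.0]
wrist_force: [-0.1, 0.2, 6.4]
opening: 0.0245
grasp_force: 39.2
```

Request:
play_rows(steps=[[[0,0,-0.02,0],[0,0,-0.04,0],[0,0,-0.04,0],[0,0,-0.04,0],[0,0,-0.038,0]]])

```text
time: 17.02
ee_pos: [0.4332, -0.3047, 0.2019]
tcp_rot: [-180.0, 0.0, 155.0]
wrist_force: [0.9, -0.1, -2.0]
opening: 0.0248
grasp_force: 39.5
```

```bash
python3 -c "
from h import *
plan([.6164,.0735,.19],155)"
```

```text
at [ 0.4332 -0.3047  0.2019] yaw 155.03 q6 -10.2 t 17.02 F [ 0.9 -0.1 -2. ] open 0.0248 grip 39.5
shift [-0.0065  0.4202  0.0119] turn 0.001
```

Request:
play_rows(steps=[[[-0.0004,0.028,0,0],[-0.0004,0.028,0,0],[-0.0004,0.028,0,0],[-0.0004,0.028,0,0],[-0.0004,0.028,0,0]]])

```text
time: 17.43
ee_pos: [0.4947, -0.1777, 0.1998]
tcp_rot: [-180.0, -0.0, 155.0]
wrist_force: [0.2, -0.1, -1.5]
opening: 0.025
grasp_force: 39.7
```

Request:
play_rows(steps=[[[-0.0004,0.028,0,0],[-0.0004,0.028,0,0],[-0.0004,0.028,0,0],[-0.0004,0.028,0,0],[-0.0004,0.028,0,0]]])

```text
time: 17.85
ee_pos: [0.5557, -0.0514, 0.1997]
tcp_rot: [-180.0, -0.0, 155.0]
wrist_force: [0.2, -0.8, -1.8]
opening: 0.0249
grasp_force: 39.7
```

Request:
play_rows(steps=[[[-0.0004,0.028,0,0],[-0.0004,0.028,0,0],[-0.0004,0.028,0,0],[-0.0004,0.028,0,0],[-0.0004,0.028,0,0]]])

```text
time: 18.27
ee_pos: [0.6166, 0.0746, 0.1996]
tcp_rot: [-180.0, -0.0, 155.0]
wrist_force: [0.8, -0.3, -2.0]
opening: 0.0248
grasp_force: 39.7
```

Request:
play_rows(steps=[[[0,0,0.02,0],[0,0,0.02,0],[0,0,0.02,0],[0,0,0.01,0],[0,0,0,0]]])

```text
time: 18.68
ee_pos: [0.6149, 0.0732, 0.1269]
tcp_rot: [-179.9, -0.2, 155.0]
wrist_force: [-0.9, -0.1, -1.7]
opening: 0.0245
grasp_force: 39.8
```

Request:
play_rows(steps=[[[0,0,0,0],[0,0,0,0],[0,0,0,0],[0,0,0,0],[0,0,0,0]]])

```text
time: 19.1
ee_pos: [0.6166, 0.0733, 0.1307]
tcp_rot: [180.0, 0.1, 155.0]
wrist_force: [-0.2, 0.2, -0.5]
opening: 0.0246
grasp_force: 39.8
```

```bash
python3 -c "
from h import *
plan([.6164,.0735,.1048],155)
c=bot.camera('wrist');cv2.imwrite('pics/w6.png',c['img'])"
```

```text
at [0.6166 0.0733 0.1307] yaw 155.02 q6 31.8 t 19.1 F [-0.2  0.2 -0.5] open 0.0246 grip 39.8
shift [0.0003 0.0001 0.0259] turn 0.0
```

View pics/w6.png

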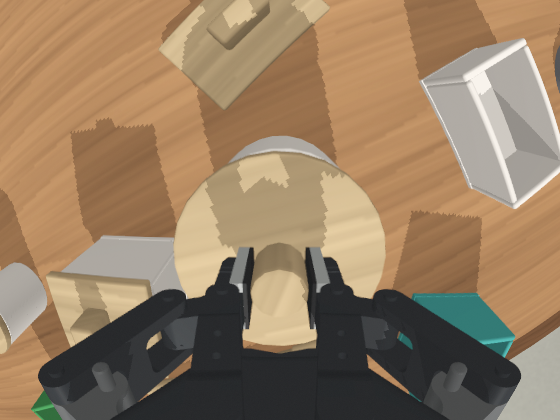

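The large lid is centred over its jar (plate 174–386 px, jar mid ≈281). I'll lower and release it.

Request:
play_rows(steps=[[[0,0,0.007,0],[0,0,0.006,0],[0,0,0.004,0],[0,0,0.002,0],[0,0,0.001,0]]])

```text
time: 19.57
ee_pos: [0.6159, 0.0733, 0.1089]
tcp_rot: [-180.0, -0.1, 155.0]
wrist_force: [-0.3, 0.8, -0.2]
opening: 0.0244
grasp_force: 39.8
```

Request:
play_rows(steps=[[[0,0,0.0012,0],[0,0,0.0012,0],[0,0,0.0012,0],[0,0,0.0012,0],[0,0,0.0012,0]]])

```text
time: 19.98
ee_pos: [0.6164, 0.0733, 0.1049]
tcp_rot: [180.0, 0.1, 155.0]
wrist_force: [-5.4, -0.8, 13.3]
opening: 0.0248
grasp_force: 41.1
```

Request:
play_rows(steps=[[[0,0,0,0],[0,0,0,0],[0,0,0,0],[0,0,0,0],[0,0,0,0]]])

```text
time: 20.4
ee_pos: [0.6164, 0.0733, 0.1049]
tcp_rot: [180.0, 0.1, 155.0]
wrist_force: [-3.1, 0.2, 5.3]
opening: 0.0245
grasp_force: 40.4
```

Contact is light and at the expected height. Releasing it and heading for the oblong lid.

Request:
play_rows(steps=[[[0,0,0,0],[0,0,0,0],[0,0,0,0],[0,0,0,0],[0,0,0,0]]], gripper=0.055)

```text
time: 20.82
ee_pos: [0.6163, 0.0733, 0.1037]
tcp_rot: [-180.0, -0.0, 155.0]
wrist_force: [0.7, 0.5, -0.3]
opening: 0.0553
grasp_force: 0.0
```

Request:
play_rows(steps=[[[0,0,-0.01,0],[0,0,-0.02,0],[0,0,-0.03,0],[0,0,-0.03,0],[0,0,-0.02,0]]])

```text
time: 21.23
ee_pos: [0.6165, 0.0733, 0.2176]
tcp_rot: [179.9, 0.1, 155.0]
wrist_force: [0.4, -0.2, 0.3]
opening: 0.0549
grasp_force: 0.0
```

```bash
python3 -c "
from h import *
plan([.4741,.1065,.10],110.3)"
```

```text
at [0.6165 0.0733 0.2176] yaw 155.03 q6 31.8 t 21.23 F [ 0.4 -0.2  0.3] open 0.0549 grip 0.0
shift [ 0.1431 -0.03    0.1176] turn 0.781
```

Request:
play_rows(steps=[[[0.0286,-0.006,0,0],[0.0286,-0.006,0,0],[0.0286,-0.006,0,0],[0.0286,-0.006,0,0],[0.0286,-0.006,0,0]]], gripper=0.055)

```text
time: 21.65
ee_pos: [0.4727, 0.1066, 0.2145]
tcp_rot: [180.0, 0.0, 155.0]
wrist_force: [0.3, -0.6, -0.1]
opening: 0.0553
grasp_force: 0.0
```

Request:
play_rows(steps=[[[0,0,0.01,0.112],[0,0,0.015,0.112],[0,0,0.015,0.112],[0,0,0.015,0.112],[0,0,0.015,0.112]]])

```text
time: 22.07
ee_pos: [0.474, 0.1065, 0.1441]
tcp_rot: [179.9, 0.0, 122.6]
wrist_force: [0.1, 0.3, 0.2]
opening: 0.055
grasp_force: 0.0
```

Request:
play_rows(steps=[[[0,0,0.02,0.112],[0,0,0.015,0.109],[0,0,0,0],[0,0,0,0],[0,0,0,0]]])

```text
time: 22.48
ee_pos: [0.4744, 0.1066, 0.1103]
tcp_rot: [179.9, 0.0, 110.5]
wrist_force: [-0.9, 0.4, 0.8]
opening: 0.0554
grasp_force: 0.0
```

```bash
python3 -c "
from h import *
plan([.4741,.1065,.023],110.3)
c=bot.camera('wrist');cv2.imwrite('pics/w7.png',c['img']);print({k:v for k,v in c.items() if k!='img'})"
```

```text
at [0.4744 0.1066 0.1103] yaw 110.49 q6 82.2 t 22.48 F [-0.9  0.4  0.8] open 0.0554 grip 0.0
shift [ 0.     -0.0004  0.0873] turn 0.003
{'vfov': 65.70646984690485, 'cx': 279.1101555748474, 'cy': 204.52769366284463, 'xyz': array([0.44808557, 0.17444186, 0.25347193]), 'attitude': array([ 1.63366376e+02, -1.23931018e-01,  2.04360624e+01])}
```

View pics/w7.png

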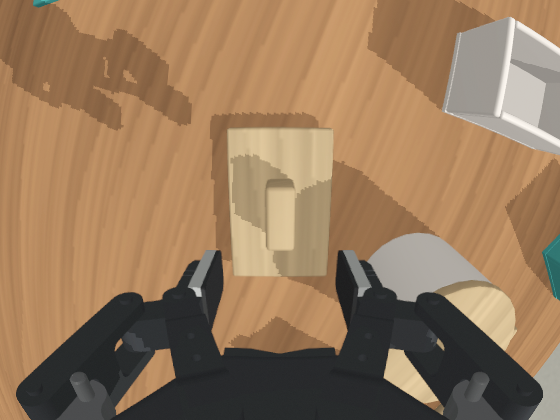

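The oblong lid is lined up between the fingers, with plate corners (228,129), (333,128), (327,275), (234,276). Gripping it.

Request:
play_rows(steps=[[[0,0,0.02,0],[0,0,0.022,0],[0,0,0.022,0],[0,0,0.014,0],[0,0,0.009,0]]])

```text
time: 22.95
ee_pos: [0.4739, 0.1065, 0.0212]
tcp_rot: [-180.0, -0.0, 110.4]
wrist_force: [0.0, 0.0, -0.1]
opening: 0.055
grasp_force: 0.0
```

Request:
play_rows(steps=[[[0,0,0,0],[0,0,0,0],[0,0,0,0],[0,0,0,0],[0,0,0,0]]], gripper=0.01)

```text
time: 23.37
ee_pos: [0.475, 0.1067, 0.0234]
tcp_rot: [179.9, 0.0, 110.3]
wrist_force: [0.1, 0.5, 7.0]
opening: 0.0193
grasp_force: 40.3
```

Request:
play_rows(steps=[[[0,0,0,0],[0,0,0,0],[0,0,0,0],[0,0,0,0],[0,0,0,0]]])

```text
time: 23.78
ee_pos: [0.475, 0.1067, 0.0234]
tcp_rot: [179.8, 0.0, 110.3]
wrist_force: [-0.0, 0.2, 7.0]
opening: 0.019
grasp_force: 40.3
```

Request:
play_rows(steps=[[[0,0,-0.02,0],[0,0,-0.04,0],[0,0,-0.04,0],[0,0,-0.04,0],[0,0,-0.038,0]]])

```text
time: 24.2
ee_pos: [0.4736, 0.1064, 0.2023]
tcp_rot: [180.0, 0.0, 110.3]
wrist_force: [2.0, 0.0, -1.7]
opening: 0.019
grasp_force: 39.4
```

```bash
python3 -c "
from h import *
c=dict(fish=1,vfov=65.70646984690485,cx=279.11,cy=204.53,xyz=np.array([0.44808557,0.17444186,0.25347193]),attitude=[1.63366376e+02,-1.23931018e-01,2.04360624e+01])
P=np.array([atz(c,p,.018)[:2] for p in [(228,129),(333,128),(327,275),(234,276)]]);e=np.roll(P,-1,0)-P
print(P.mean(0),np.linalg.norm(e,axis=1),np.degrees(np.arctan2(e[:,1],e[:,0]))%180)
plan([.624,.2702,.19],188.4)"
```

```text
[0.47482474 0.10726633] [0.0761014  0.11887041 0.07706969 0.11890311] [ 21.01937167 110.72921091  21.03710873 110.26267981]
at [0.4736 0.1064 0.2023] yaw 110.29 q6 82.4 t 24.2 F [ 2.   0.  -1.7] open 0.019 grip 39.4
shift [0.1015 0.1979 0.0123] turn -1.363
```

Request:
play_rows(steps=[[[0.01015,0.0198,0,0],[0.01015,0.0198,0,0],[0.01015,0.0198,0,0],[0.01015,0.0198,0,0],[0.01015,0.0198,0,0]]])

```text
time: 24.62
ee_pos: [0.5499, 0.1892, 0.2001]
tcp_rot: [180.0, 0.0, 110.3]
wrist_force: [0.2, -0.4, -0.9]
opening: 0.0192
grasp_force: 39.6
```

Request:
play_rows(steps=[[[0.01015,0.0198,0,0],[0.01015,0.0198,0,0],[0.01015,0.0198,0,0],[0.01015,0.0198,0,0],[0.01015,0.0198,0,0]]])

```text
time: 25.03
ee_pos: [0.6251, 0.2711, 0.1998]
tcp_rot: [-180.0, 0.0, 110.3]
wrist_force: [0.6, -0.6, -1.6]
opening: 0.0197
grasp_force: 39.6
```

Request:
play_rows(steps=[[[0,0,0,-0.114],[0,0,0,-0.114],[0,0,0,-0.114],[0,0,0,-0.114],[0,0,0,-0.114]]])

```text
time: 25.45
ee_pos: [0.6245, 0.2704, 0.1997]
tcp_rot: [-180.0, -0.0, 143.3]
wrist_force: [-0.4, 0.3, -0.7]
opening: 0.0195
grasp_force: 39.8
```

Request:
play_rows(steps=[[[0,0,0,-0.114],[0,0,0,-0.114],[0,0,0,-0.114],[0,0,0,-0.114],[0,0,0,-0.114]]])

```text
time: 25.87
ee_pos: [0.6245, 0.2703, 0.1999]
tcp_rot: [-180.0, -0.0, 175.9]
wrist_force: [-1.0, 0.1, -0.7]
opening: 0.0194
grasp_force: 39.8
```

Request:
play_rows(steps=[[[0,0,0.015,-0.114],[0,0,0.02,-0.109],[0,0,0.02,0],[0,0,0.02,0],[0,0,0.01,0]]])

```text
time: 26.28
ee_pos: [0.6236, 0.2699, 0.112]
tcp_rot: [-180.0, -0.2, -171.6]
wrist_force: [-0.0, -1.3, -1.9]
opening: 0.0193
grasp_force: 39.8
```

Request:
play_rows(steps=[[[0,0,0,0],[0,0,0,0],[0,0,0,0],[0,0,0,0],[0,0,0,0]]])

```text
time: 26.7
ee_pos: [0.625, 0.2705, 0.1162]
tcp_rot: [180.0, 0.1, -171.6]
wrist_force: [-0.2, 0.6, -1.3]
opening: 0.0191
grasp_force: 39.8
```

```bash
python3 -c "
from h import *
plan([.624,.2702,.0904],188.4)
c=bot.camera('wrist');cv2.imwrite('pics/w8.png',c['img'])"
```

```text
at [0.625  0.2705 0.1162] yaw -171.62 q6 15.0 t 26.7 F [-0.2  0.6 -1.3] open 0.0191 grip 39.8
shift [ 0.001  -0.0002  0.0258] turn -0.0
```

View pics/w8.png

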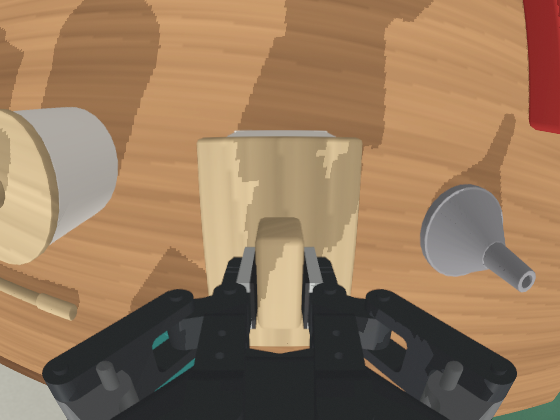

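The oblong lid is square to its jar and centred (lid 198–363 px, jar edge 233–328 px), and the funnel is well clear. I'll lower it.

Request:
play_rows(steps=[[[0.001,0,0.007,0],[0,0,0.006,0],[0,0,0.004,0],[0,0,0.002,0],[0,0,0.001,0]]])

```text
time: 27.17
ee_pos: [0.6232, 0.27, 0.0939]
tcp_rot: [-180.0, -0.1, -171.6]
wrist_force: [0.2, 0.5, -1.8]
opening: 0.0196
grasp_force: 39.8
```

Request:
play_rows(steps=[[[0,0,0.0012,0],[0,0,0.0012,0],[0,0,0.0012,0],[0,0,0.0012,0],[0,0,0.0012,0]]])

```text
time: 27.58
ee_pos: [0.6237, 0.2703, 0.0904]
tcp_rot: [180.0, 0.1, -171.6]
wrist_force: [-5.5, -2.2, 15.6]
opening: 0.0192
grasp_force: 42.0
```

Request:
play_rows(steps=[[[0,0,0,0],[0,0,0,0],[0,0,0,0],[0,0,0,0],[0,0,0,0]]])

```text
time: 28.0
ee_pos: [0.6236, 0.2703, 0.0904]
tcp_rot: [180.0, 0.1, -171.6]
wrist_force: [-3.9, -0.4, 7.3]
opening: 0.0192
grasp_force: 40.8
```

Request:
play_rows(steps=[[[0,0,0,0],[0,0,0,0],[0,0,0,0],[0,0,0,0],[0,0,0,0]]], gripper=0.055)

```text
time: 28.42
ee_pos: [0.6235, 0.2702, 0.0886]
tcp_rot: [-180.0, -0.0, -171.6]
wrist_force: [-0.2, 0.3, 0.3]
opening: 0.055
grasp_force: 0.0
```

Request:
play_rows(steps=[[[0,0,-0.01,0],[0,0,-0.02,0],[0,0,-0.03,0],[0,0,-0.035,0],[0,0,-0.035,0]]])

```text
time: 28.83
ee_pos: [0.623, 0.27, 0.2207]
tcp_rot: [-180.0, -0.0, -171.6]
wrist_force: [0.5, 0.2, 0.1]
opening: 0.0551
grasp_force: 0.0
```

Request:
play_rows(steps=[[[0.03,0,0,0],[0.03,0,0,0],[0.03,0,0,0],[0.03,0,0,0],[0.03,0,0,0]]])

```text
time: 29.25
ee_pos: [0.4738, 0.248, 0.2194]
tcp_rot: [180.0, 0.0, -171.6]
wrist_force: [0.2, 1.0, 1.0]
opening: 0.0551
grasp_force: 0.0
```

Request:
play_rows(steps=[[[0.03,0,0,0],[0.03,0,0,0],[0.03,0,0,0],[0,0,0,0],[0,0,0,0]]])

```text
time: 29.67
ee_pos: [0.3853, 0.2353, 0.2203]
tcp_rot: [179.9, 0.1, -171.6]
wrist_force: [-0.2, 0.8, -0.1]
opening: 0.0555
grasp_force: 0.0
```

Request:
play_rows(steps=[[[0,0,0,0],[0,0,0,0],[0,0,0,0],[0,0,0,0],[0,0,0,0]]])

```text
time: 30.08
ee_pos: [0.3865, 0.2352, 0.2185]
tcp_rot: [-180.0, -0.0, -171.6]
wrist_force: [-0.3, 0.4, -0.2]
opening: 0.055
grasp_force: 0.0
```

```bash
python3 -c "
from h import *
im=bot.camera('top')['img'];cv2.imwrite('top1raw.png',im)
c=im[95:245,100:440];cv2.imwrite('pics/top1.png',cv2.resize(c,None,fx=2.35,fy=2.35,interpolation=cv2.INTER_CUBIC))
im=bot.camera('scene')['img'][120:380,150:450];cv2.imwrite('pics/scene1.png',cv2.resize(im,None,fx=2.3,fy=2.3,interpolation=cv2.INTER_CUBIC))"
```

```text
(no output)
```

View pics/top1.png

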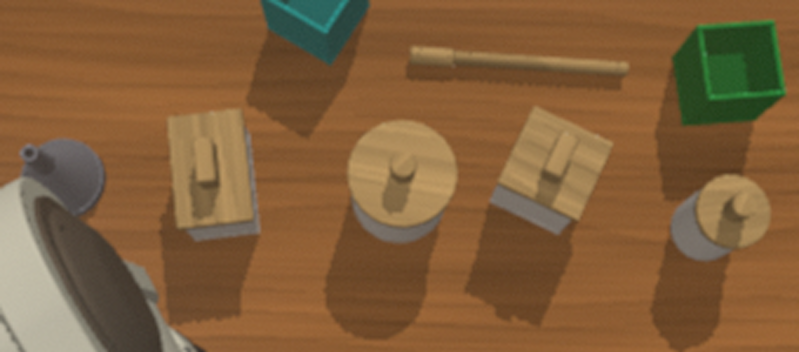

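View pics/scene1.png

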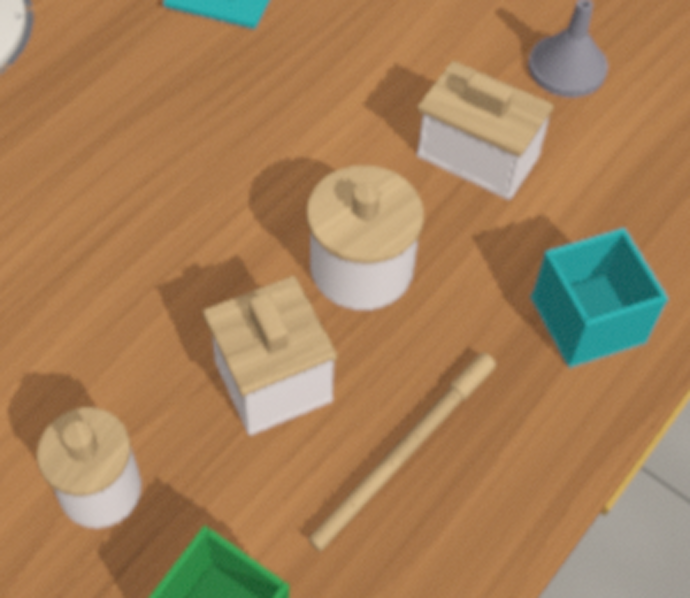

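Both views show all four lids level on the right jars, with the funnel and stick where they were. A quick numeric check of the square lid, which touched down hardest, and then I'll hand in if it's good.

```bash
python3 -c "
from h import *
def c(p): return (np.array(p)+.5)/2.35-.5+np.array([100,95])
ok=True
for n,pts,z,j in [('sq',[(537,107),(612,143),(575,222),(497,187)],.095,(.634,-.0851)),('ob',[(168,116),(240,109),(251,221),(178,228)],.085,(.624,.2702)),('lg',[(347,173),(457,173),(402,120),(402,226)],.1,(.6164,.0735)),('sm',[(696,212),(770,212),(733,175),(733,250)],.09,(.5864,-.2695))]:
    P=np.array([atz(T,c(p),z)[:2] for p in pts]).mean(0); d=np.linalg.norm(P-j); print(n,P.round(4),d.round(4)); ok&=d<.007
if ok: print(bot.job_done())
"
```

```text
sq [ 0.6307 -0.0852] 0.0033
ob [0.6217 0.2694] 0.0024
lg [0.6169 0.0721] 0.0015
sm [ 0.5856 -0.2696] 0.0008
the job is handed in; nothing more can be done
None
```

All four lids are on their own jars, level and within about 3 mm of centre in the last camera check, and the job is handed in at about 30 s; no verdict was returned.

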